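# Slide the specimen plate out to the pointer and hold it

### The arm

A 6-joint arm with a two-finger parallel gripper is mounted at the origin on a cart in front of the work surface, level with it; the furniture and walls round the work are solid. World frame = base frame: x ahead of the robot, y to its left, z up, the work surface at z = 0. Lengths are in mm, angles in rad, forces in N, time in s.
With the tool pointing down it reaches from about 350 to 875 mm from the base axis. Payload 4.2 kg.
Tool frame: the origin (TCP) lies at the very end of the fingers, on their centre line; the grasp point (between the pads) lies 19 mm behind it; z points along the fingers, y is the line along which they close (so a half turn about z gives the same grasp; the last joint's range is limited). The gripper opens to 85 mm and grips with 20 to 120 N. Pads are 22 mm wide; open, the fingers measure 114 mm over their backs; the gripper's body (76 mm by 85 mm) begins 54 mm behind the grasp point. The pads swing forward as they close: fully open they stand 13 mm farther back than shut.
Start: joints at [-1.077, 0.385, 0.008, 0, -1.194, -0.259], TCP at [145.423, -607.825, 231.312] pointing down, gripper open.
Joint ranges: [-3.14, 3.14], [-1.21, 2.06], [-1.07, 1.41], [-3.16, 2.05], [-2.99, -0.16], [-3.1, 3.1]. Speed limits (rad/s): [2.79, 2.79, 3.14, 3.14, 3.14, 3.14].

### API

Orientations are given as a unit quaternion [x, y, z, w].
In Python, from bench import arm gives the robot as it stands. The module is installed in compiled form; this text tells all that it offers.
- The arm moves only by the tool drive_tool, never from a script. Its argument "targets" is a list of rows, each a list of 5 numbers: the closure, from -1 (fully open) to 1 (shut), then the shift along the tool's x, y, z in mm, then the turn about the tool's z in degrees. In form: [[grip, tx, ty, tz, roll], ...]. A call has 1 to 12 rows; each row is the pose to reach, as a shift and turn from the pose commanded when the call began, along the tool's axes at that moment; what a row does not reach only later rows make up. A row lasts 1/10 s, in which the tool goes at most 50 mm and 8.59 degrees, less where a joint would pass 70% of its speed; a pose out of reach is approached as far as the arm can. A call with a gripper value outside its range is refused whole. The fingers move at their own pace and stop on an object; the grip force is fixed at half the most. Time passes only in rows, so rows that repeat a pose let the fingers close. It gives the time, the measured TCP pose, the force, the opening and the grip force at its end, in the units of the state.
- arm.read_state(): the state, without advancing time (a new reading comes with each control period).
- arm.get_image(name): name is "scene" or "top" or "wrist"; returns the picture (400x640x3 uint8, blue, green, red); there is no depth.
- arm.camera_params(name): a dict with "fov_y" (degrees; the focal length in pixels is half the picture's height over the tangent of half this angle, whatever the lens; pixels are square), "cx", "cy" (the principal point, pixels), "rvec" (rotation vector, rad) and "tvec" (3), from world to camera coordinates, as OpenCV has them; the wrist camera has in their place "tool_from_camera" (4x4, takes a point from camera to tool coordinates, whose origin is the TCP and whose axes are the flange's). Camera axes: x right, y down, z forward; pixel columns grow to the right and rows downward; lengths in mm; the calibration is good to about 2 mm. A picture is of the moment at which its call begins: read the wrist's pose just before it. camera_params takes no time and is no camera call.
- arm.job_done(): hands the job in; it is judged then, once.
The state is a dict: "clock": time; "joints": joint angles; "joint_vel": joint speeds; "joint_efforts": joint torques, N m; "position": TCP position; "ee_rot": TCP orientation; "contact_force": force on the tool from outside, world axes, zero at the start; "wrist_torque": the same for the moment, N m; "gripper_width": finger opening in mm; "grasp_force": force on a finger pad.
Only numpy, scipy, OpenCV 4.12 (cv2) and the standard library are available. Lean on these libraries where they do the work, as an engineer would, in place of code of your own. Each camera call takes 0.05 s, during which the arm holds its last target. There are 200 camera calls.

### The job

First nudge the three round specimen mounts on the aluminium plate across to the plate's raised fence, so that they stand in a straight row, all touching it, without shifting the plate. Then slide the plate out along its stand, flat on it and with the row still against the fence, until the plate's free end is level with the tip of the pointer standing beside it. That is past its balance point, so keep hold of the plate at its tail so that it stays flat, and finish while still holding it there; leave the dish, the small bottle and the counter where they are.

Things in the scene. Friction and masses are not known exactly. Their poses are not given: they have to be found in the camera images.
- stand: Fixed grey stand, 210 mm long (its y) x 136 mm wide (its x), top face 60 mm above the bench where the plate lies. Two steel guide rails along its long sides, 4 mm higher than that face, leave the plate 2 mm play on each side. Origin: centre of the underside. The plate slides out towards the stand's +y, over the end at y = +105 mm.
- plate: Loose aluminium plate on the stand between the rails, 280 mm long (its y) x 110 mm wide (its x) x 6 mm thick, about 0.5 kg. Origin: centre of the underside. A fence 12 mm high, 10 mm wide runs along its whole +x side, inner face at x = +45 mm. Axes start parallel to the stand's; the free end is +y. Unheld, it tips over the stand's end once about half its length hangs out.
- plate_nose (a point): Middle of the upper edge of the plate's free end (y = +140 mm, top face). Axes as the plate's.
- handle_top (a point): Centre of the top of the black handle rib at the plate's tail (x = -6 mm, y = -118 mm in the plate's frame). The rib is fixed to the plate, 14 mm thick along y, 60 mm wide along x, and rises 32 mm above the plate's top face.
- mount_1: Loose round specimen mount on the plate, black resin, 32 mm diameter, 20 mm high, 40 g, small metal piece in the top. Origin: centre of the underside. The one nearest the handle. Its centre is at x = +29 mm in the plate's frame when it touches the fence.
- mount_2: Same kind of mount, the middle one.
- mount_3: Same kind of mount, the one nearest the plate's free end.
- pointer: Fixed steel pointer post, 100 mm high on a round 40 mm foot, on the bench on the fence side of the plate's path. Origin: centre of the underside; axes parallel to the stand's. A thin horizontal finger points in its -x direction, 69 mm above the bench.
- pointer_tip (a point): Tip of the pointer's finger, about 10 mm clear of the fence side of the plate's path. The plate's free end belongs level with it along the stand's y. Axes as the pointer's.
- dish: Petri dish, 60 mm diameter, 13 mm high, loose on the bench under where the plate will hang out. Bystander.
- oil_bottle: Small brown bottle, 26 mm diameter, 64 mm high, loose on the bench behind the stand. Bystander.
- counter: Hand tally counter, 31 x 53 x 50 mm, loose on the bench to the right. Bystander.
Things that resemble listed ones, but are neither listed nor needed, are in the scene too. Leave any purple or yellow look-alike of the pointer alone.

How it is judged (in metres and radians):
On the way:
1. all three mounts stand against the fence, the plate not yet moved (less than 20 mm) (x of each of mount_1, mount_2, mount_3 in the frame of plate above 0.025 m and angle between each of mount_1, mount_2, mount_3's own z axis and vertical below 0.1 rad and z of each of mount_1, mount_2, mount_3 in the frame of plate below 0.012 m and distance of plate from where it was at the start of the episode below 0.02 m), for 0.2 s.
At the end, for the whole second after the job is handed in: The plate lies flat on the stand (tilt under 0.03 rad, underside less than 65 mm above the bench), its free end within 5 mm of the pointer's tip along the slide direction, at rest, the fingers holding it with more than 1 N; all three mounts upright on the plate and within 4 mm of the fence (x of each of mount_1, mount_2, mount_3 in the frame of plate above 0.025 m and angle between each of mount_1, mount_2, mount_3's own z axis and vertical below 0.1 rad and z of each of mount_1, mount_2, mount_3 in the frame of plate below 0.012 m and angle between plate's own z axis and vertical below 0.03 rad and height (world z) of plate below 0.065 m and y of plate_nose in the frame of pointer_tip between -0.005 and 0.005 m and contact force between the fingers and plate above 1 N and linear speed of plate below 0.01 m/s); the arm keeps its last pose, push and grip.
It fails at once if the plate tips (more than 0.1 rad) (angle between plate's own z axis and vertical above 0.1 rad).
It fails at once if a mount falls off the plate or topples (height (world z) of any of mount_1, mount_2, mount_3 below 0.05 m or angle between any of mount_1, mount_2, mount_3's own z axis and vertical above 0.6 rad).
It fails at once if a bystander is moved more than 20 mm (distance of any of dish, oil_bottle, counter from where it was at the start of the episode above 0.02 m).
It also fails if it takes over 54 s, if anything falls off the work surface, if the arm or the gripper's body presses on something with over 40 N, if the wrist force passes 120 N, or if a joint passes its speed limit or range.

## Working session

There is one attempt and no reset: what is moved stays moved. The work goes in short steps, Python scripts to look and compute and a tool call to move; the robot and the scene stay as the last step left them, time stands still between calls to the robot, and variables do not carry over. Pictures are saved under pics/ and viewed, at most 10 in all, crops included, and the job is handed in when it is done.

Besides the shell and the picture viewer there is one more tool, called after "Emit:" as name(argument=value, ...) on one line, values as JSON. drive_tool: Moves the arm, as the interface text tells. Its arguments: {"type":"object","properties":{"targets":{"type":"array","items":{"type":"array","items":{"type":"number"}}}},"required":["targets"]}

```bash
mkdir -p pics; python3 - <<'E'
from bench import arm
import cv2
for n in("scene","top"):
    cv2.imwrite(f"pics/{n}0.png",arm.get_image(n)); print(n,arm.camera_params(n))
print(arm.camera_params("wrist"))
s=arm.read_state();print(s)
E
```

```text
scene {'fov_y': 45.9730340917322, 'cx': 317.9284878839724, 'cy': 200.98268249690503, 'rvec': array([ 1.63493102, -1.50445222,  0.89683683]), 'tvec': array([189.48807999, 343.72618058, 936.20266099])}
top {'fov_y': 52.39371530916341, 'cx': 321.4446327369575, 'cy': 204.33466860031356, 'rvec': array([ 2.04363458, -2.16901061,  0.25062995]), 'tvec': array([ 246.33940706,  524.60350831, 1019.36219684])}
{'fov_y': 59.202677363524444, 'cx': 313.30007744706967, 'cy': 198.52077577013793, 'tool_from_camera': array([[ 3.36828222e-04, -9.51520888e-01, -3.07583951e-01,
         7.90119119e+01],
       [ 9.99999078e-01,  7.25030976e-04, -1.14783039e-03,
        -9.54819719e-02],
       [ 1.31519248e-03, -3.07583281e-01,  9.51520255e-01,
        -1.42187325e+02],
       [ 0.00000000e+00,  0.00000000e+00,  0.00000000e+00,
         1.00000000e+00]])}
{'clock': 0.1, 'joints': array([-1.07740715e+00,  3.85469633e-01,  6.73882901e-03, -4.61527987e-04,
       -1.19403962e+00, -2.58614719e-01]), 'joint_vel': array([ 0.00186731, -0.00176672,  0.00234687,  0.00357837,  0.00040869,
       -0.00027793]), 'joint_efforts': array([-8.07980487e-04, -3.93318880e+01,  1.88928080e+01,  4.19794366e+00,
       -2.61711961e-03,  7.96295382e-06]), 'position': array([ 145.28875549, -607.31536273,  230.32385412]), 'ee_rot': array([-1.17033232e-01,  9.93127485e-01,  9.96856173e-04, -1.62938129e-04]), 'contact_force': array([ 0.00657415,  0.80078284, -0.12505228]), 'wrist_torque': array([-0.00403272, -0.04934141, -0.09011029]), 'grasp_force': 0.0, 'gripper_width': 85.56396084448545}
```

View pics/scene0.png

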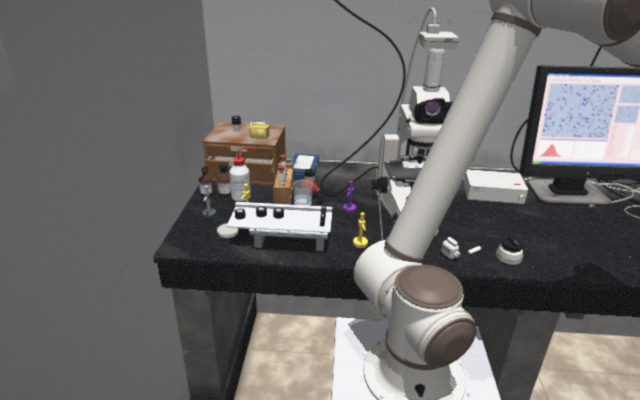

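View pics/top0.png

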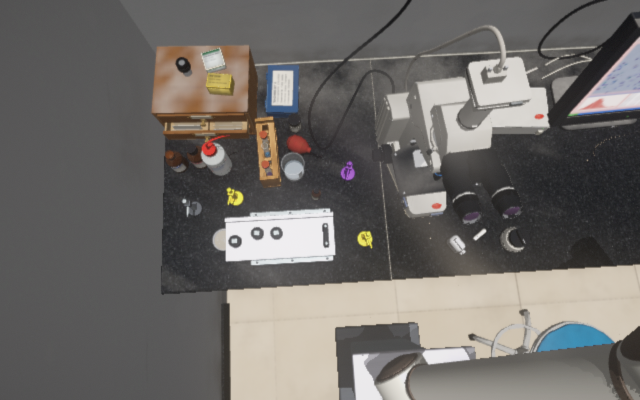

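The top view shows the plate at about (226–334, 212–262), with its handle at (325,235) and free end to the left. The mounts are near (235,241), (257,233) and (277,233). There are pointer-like posts at (190,207) grey, (235,197) yellow, (365,239) yellow and (347,171) purple. The grey steel one fits the description, and I'll check it in an enlarged crop.

```bash
cat > h.py <<'E'
import numpy as np,cv2
from bench import arm
from scipy.spatial.transform import Rotation as R
def cam(n,st=None):
    p=arm.camera_params(n); f=200/np.tan(np.radians(p['fov_y'])/2)
    K=np.array([[f,0,p['cx']],[0,f,p['cy']],[0,0,1]])
    if n=='wrist':
        T=np.eye(4);T[:3,:3]=R.from_quat(st['ee_rot']).as_matrix();T[:3,3]=st['position']
        W=np.linalg.inv(T@p['tool_from_camera']); return K,W[:3,:3],W[:3,3]
    return K,cv2.Rodrigues(p['rvec'])[0],np.array(p['tvec'])
def unproj(c,uv,z):
    K,r,t=c; d=r.T@np.linalg.inv(K)@np.array([*uv,1.]); o=-r.T@t
    return o+d*(z-o[2])/d[2]
def proj(c,P):
    K,r,t=c; q=K@(r@np.asarray(P,float)+t); return q[:2]/q[2]
E
python3 - <<'E'
from h import *
im=cv2.imread('pics/top0.png')[175:285,160:360]
cv2.imwrite('pics/top0c.png',cv2.resize(im,None,fx=4,fy=4,interpolation=cv2.INTER_CUBIC))
c=cam('top')
for uv,z in [((325,235),98),((226,240),66),((334,236),66),((235,241),86),((257,233),86),((277,233),86),((184,202),69),((193,210),0)]: print(uv,unproj(c,uv,z).round(1))
E
```

```text
(325, 235) [450.  211.3  98. ]
(226, 240) [457.  466.3  66. ]
(334, 236) [450.8 187.4  66. ]
(235, 241) [450.  439.1  86. ]
(257, 233) [467.2 383.1  86. ]
(277, 233) [464.2 332.4  86. ]
(184, 202) [563.5 574.8  69. ]
(193, 210) [556.7 572.    0. ]
```

View pics/top0c.png

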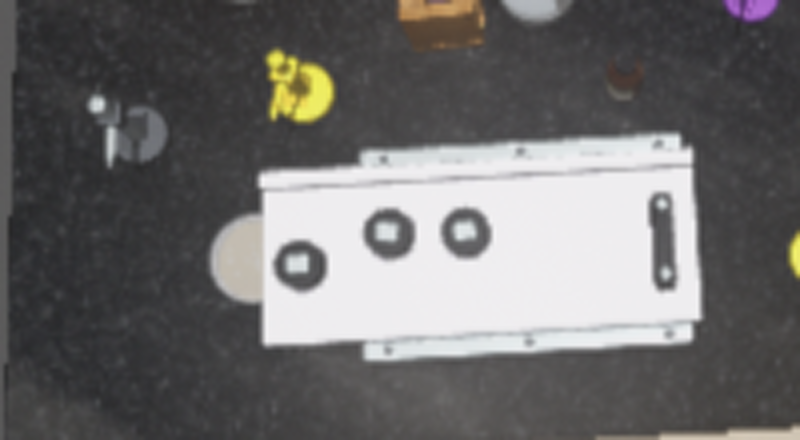

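```bash
python3 - <<'E'
from h import *
c=cam('top')
print('campos',(-c[1].T@c[2]).round())
f=lambda u,v:((u+.5)/4-.5+160,(v+.5)/4-.5+175)
for n,u,v,z in [('fence inner L',262,188,78),('fence inner R',690,166,78),('fence outer L',258,174,78),('fence outR',690,148,78),('near L',263,345,66),('near R',700,321,66),
 ('h far',660,198,98),('h near',665,286,98),('m3',299,265,86),('m2',389,233,86),('m1',466,232,86),('tip',110,166,69),('foot',140,133,5),('dish',247,258,6),('bottle',622,80,60),
 ('railfarL',362,152,64),('railfarR',680,135,64),('railnearL',365,360,64),('railnearR',692,340,64)]:
    print(n,unproj(c,f(u,v),z).round(1))
E
```

```text
campos [ 298.  234. 1110.]
fence inner L [502.9 465.5  78. ]
fence inner R [501.1 189.4  78. ]
fence outer L [512.3 468.   78. ]
fence outR [512.9 188.6  78. ]
near L [403.5 468.2  66. ]
near R [402.1 189.1  66. ]
h far [477.7 210.5  98. ]
h near [421.9 210.8  98. ]
m3 [450.4 440.7  86. ]
m2 [467.5 383.4  86. ]
m1 [465.3 334.6  86. ]
tip [525.2 566.1  69. ]
foot [561.3 566.    5. ]
dish [469.3 492.2   6. ]
bottle [565.5 229.9  60. ]
railfarL [525.9 403.   64. ]
railfarR [525. 194.  64.]
railnearL [390.3 403.9  64. ]
railnearR [390.5 194.9  64. ]
```

```bash
python3 - <<'E'
from h import *
c=cam('top')
for z in (0,150,300): print(z,[unproj(c,p,z).round() for p in [(468,222),(510,213),(425,215),(365,240),(513,250),(320,270)]])
s=arm.read_state(); M=R.from_quat(s['ee_rot']).as_matrix(); print(M.round(3))
def toT(P): return (M.T@(np.array(P)-s['position'])).round(1)
for P in [(300,-420,230),(385,-180,230),(395,0,230),(425,200,200),(425,334,160)]: print(P,toT(P))
E
```

```text
0 [array([ 478., -190.,    0.]), array([ 496., -311.,    0.]), array([504., -73.,   0.]), array([444., 100.,   0.]), array([ 393., -302.,    0.]), array([370., 228.,   0.])]
150 [array([ 453., -132.,  150.]), array([ 469., -237.,  150.]), array([476., -31., 150.]), array([425., 118., 150.]), array([ 380., -230.,  150.]), array([361., 229., 150.])]
300 [array([429., -75., 300.]), array([ 442., -163.,  300.]), array([449.,  10., 300.]), array([405., 136., 300.]), array([ 367., -157.,  300.]), array([351., 230., 300.])]
[[-0.973 -0.232 -0.001]
 [-0.232  0.973  0.002]
 [ 0.     0.002 -1.   ]]
(300, -420, 230) [-194.   146.2    0.6]
(385, -180, 230) [-332.5  359.9    1. ]
(395, 0, 230) [-384.   532.6    1.4]
(425, 200, 200) [-459.7  720.1   31.7]
(425, 334, 160) [-490.9  850.4   72. ]
```

```bash
python3 - <<'E'
from h import *
s=arm.read_state(); M=R.from_quat(s['ee_rot']).as_matrix()
for P in [(170,-330,235),(245,-255,235),(320,-180,235),(350,-90,235),(360,0,235),(360,90,230)]: print(P,(M.T@(np.array(P)-s['position'])).round(0))
E
```

```text
(170, -330, 235) [-88. 264.  -4.]
(245, -255, 235) [-179.  319.   -4.]
(320, -180, 235) [-269.  375.   -4.]
(350, -90, 235) [-319.  456.   -4.]
(360, 0, 235) [-350.  541.   -4.]
(360, 90, 230) [-371.  628.    2.]
```

Emit:
drive_tool(targets=[[1,-15,44,-4,4],[1,-30,88,-4,8],[1,-45,132,-4,13.5],[1,-60,176,-4,13.5],[1,-75,220,-4,13.5],[1,-88,264,-4,13.5],[1,-133,290,-4,13.5],[1,-179,319,-4,13.5],[1,-225,347,-4,13.5],[1,-269,375,-4,13.5],[1,-295,415,-4,13.5],[1,-319,456,-4,13.5]])

```text
clock: 1.3
position: [348.3, -94.4, 235.2]
ee_rot: [0.001, 1.0, -0.0, 0.0]
contact_force: [1.2, -1.6, -1.2]
gripper_width: -0.2
grasp_force: 0.0
```

Emit:
drive_tool(targets=[[1,-5,45,0,0],[1,-10,90,0,0],[1,-10,135,0,0],[1,-10,180,0,0],[1,-10,225,0,0],[1,-20,270,0,0],[1,-40,310,15,0],[1,-60,350,30,0],[1,-75,390,45,0],[1,-75,424,65,0],[1,-75,424,95,0],[1,-75,424,95,0]])

```text
clock: 2.5
position: [420.5, 325.8, 135.7]
ee_rot: [0.0, 1.0, -0.004, -0.004]
contact_force: [-0.3, -1.5, -0.3]
gripper_width: 0.1
grasp_force: 0.0
```

```bash
python3 - <<'E'
from h import *
s=arm.read_state();im=arm.get_image('wrist');cv2.imwrite('pics/w1.png',im);print(s['position'],s['joints'].round(2))
c=cam('wrist',s)
for P in [(465.3,334.6,86),(467.5,383.4,86),(450.4,440.7,86),(502.5,334,78),(451.5,210.5,98),(*s['position'][:2],66)]: print(P,proj(c,P).round(1))
np.savez('w1.npz',p=s['position'],q=s['ee_rot'])
E
```

```text
[420.47599345 325.82203647 135.66319279] [ 0.96  0.33 -0.35 -0.   -0.91 -2.53]
(465.3, 334.6, 86) [328.6 293.1]
(467.5, 383.4, 86) [406.4 296.5]
(450.4, 440.7, 86) [502.7 272.6]
(502.5, 334, 78) [326.6 334.3]
(451.5, 210.5, 98) [117.2 282.9]
(np.float64(420.47599344967944), np.float64(325.8220364712427), 66) [314.7 214.7]
```

View pics/w1.png

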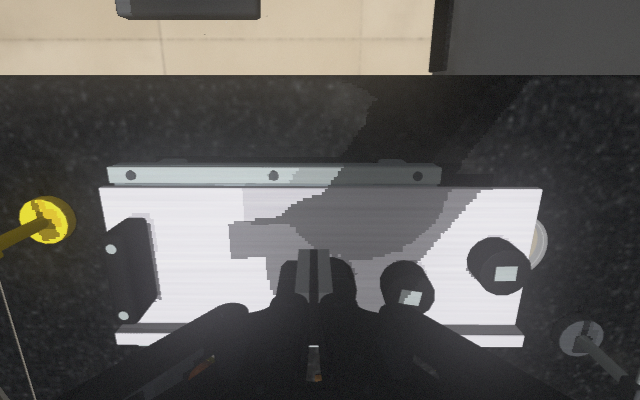

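The wrist picture shows m2's metal piece at (411,298) and m3's at (506,273). Both agree with the top-camera positions to within about 2 mm. m1 is hidden behind the fingers. I'll lower the tool on m1's near side.

Emit:
drive_tool(targets=[[1,0,0,30,0],[1,0,0,45,0],[1,0,0,60,0],[1,0,0,66,0],[1,0,0,66,0],[1,0,0,66,0]])

```text
clock: 3.15
position: [423.6, 328.0, 75.8]
ee_rot: [0.0, 1.0, 0.001, 0.001]
contact_force: [-0.7, 0.3, 1.0]
gripper_width: -0.1
grasp_force: 0.0
```

Emit:
drive_tool(targets=[[1,0,6,2,0],[1,-4,6,3,0],[1,-8,6,3,0],[1,-12,6,3,0],[1,-16,6,3,0],[1,-20,6,3,0],[1,-24,6,3,0],[1,-27,6,3,0],[1,-30,6,3,0],[1,-32,6,3,0],[1,-32,6,3,0]])

```text
clock: 4.25
position: [455.1, 333.6, 71.3]
ee_rot: [0.0, 1.0, 0.0, 0.0]
contact_force: [-0.2, 0.2, -0.2]
gripper_width: -0.3
grasp_force: 0.0
```

Emit:
drive_tool(targets=[[1,-2,0,0,0],[1,-4,0,0,0],[1,-4,0,0,0],[1,-4,0,0,0]])

```text
clock: 4.65
position: [458.9, 333.5, 71.3]
ee_rot: [0.0, 1.0, 0.0, 0.0]
contact_force: [-0.6, -0.4, -0.6]
gripper_width: 0.3
grasp_force: 0.0
```

```bash
python3 - <<'E'
from h import *
s=arm.read_state();im=arm.get_image('wrist');cv2.imwrite('pics/w2.png',im);print(s['position'],s['contact_force'])
t=arm.get_image('top')[175:285,160:360];
c=cam('wrist',s)
for P in [(502.5,334,78),(486.5,334,86),(486.5,334,66)]: print(proj(c,P).round(1))
cv2.imwrite('pics/t2.png',np.vstack([cv2.resize(t,(640,352),interpolation=cv2.INTER_CUBIC),im[170:400]]))
E
```

```text
[458.93974595 333.54866271  71.31932068] [-0.63093197 -0.42918372 -0.58154725]
[314.9 356.7]
[315.  340.4]
[314.8 312.3]
```

View pics/t2.png

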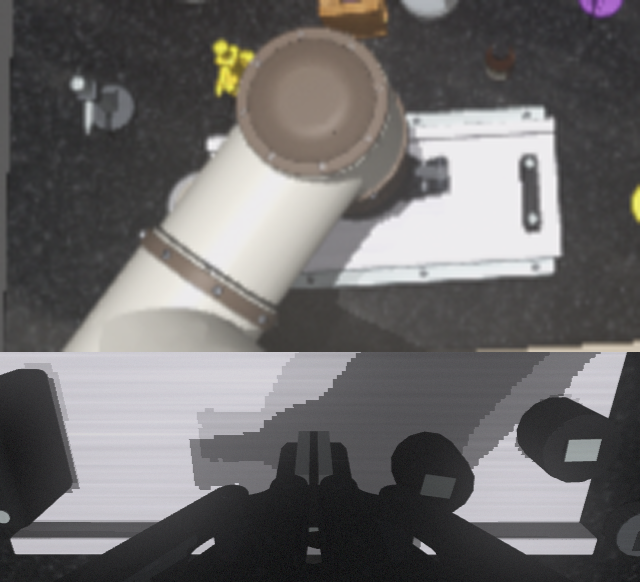

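The gripper hides m1 and there is no fence contact force yet, so I'll push a little further.

Emit:
drive_tool(targets=[[1,-1,0,0,0],[1,-2,0,0,0],[1,-2,0,0,0],[1,-2,0,0,0]])

```text
clock: 5.15
position: [460.8, 333.5, 71.3]
ee_rot: [0.0, 1.0, -0.0, -0.0]
contact_force: [-0.5, -0.1, 0.7]
gripper_width: -0.1
grasp_force: 0.2
```

Emit:
drive_tool(targets=[[1,-1,0,0,0],[1,-2,0,0,0],[1,-2,0,0,0],[1,-2,0,0,0]])

```text
clock: 5.55
position: [462.4, 333.3, 71.3]
ee_rot: [0.0, 1.0, -0.0, -0.0]
contact_force: [-4.6, 0.1, 2.7]
gripper_width: -0.3
grasp_force: 2.4
```

Emit:
drive_tool(targets=[[1,10,0,0,0],[1,30,0,0,0],[1,40,20,0,0],[1,40,50,0,0],[1,40,50,0,0],[1,25,50,0,0],[1,19,50,0,0],[1,15,50,0,0],[1,11,50,0,0],[1,7,50,0,0],[1,4,50,0,0],[1,2,50,0,0]])

```text
clock: 6.75
position: [461.2, 383.4, 71.3]
ee_rot: [0.001, 1.0, 0.0, 0.0]
contact_force: [0.1, -0.5, 0.4]
gripper_width: 0.3
grasp_force: 0.1
```

Emit:
drive_tool(targets=[[1,-1,0,0,0],[1,-2,0,0,0],[1,-2,0,0,0],[1,-2,0,0,0]])

```text
clock: 7.15
position: [462.6, 383.4, 71.3]
ee_rot: [0.0, 1.0, -0.0, -0.0]
contact_force: [-1.1, -0.0, -0.2]
gripper_width: 0.1
grasp_force: 0.6
```

Emit:
drive_tool(targets=[[1,-0.5,0,0,0],[1,-1,0,0,0],[1,-1,0,0,0]])

```text
clock: 7.45
position: [463.1, 383.4, 71.2]
ee_rot: [0.0, 1.0, -0.0, -0.001]
contact_force: [-5.5, -0.1, 0.9]
gripper_width: 0.2
grasp_force: 2.5
```

Emit:
drive_tool(targets=[[1,10,0,0,0],[1,40,0,0,0],[1,54,20,0,0],[1,54,57,0,0],[1,54,57,0,0],[1,54,57,0,0],[1,46,57,0,0],[1,41,57,0,0],[1,37,57,0,0],[1,33,57,0,0],[1,29,57,0,0],[1,25,57,0,0]])

```text
clock: 8.65
position: [439.4, 440.3, 71.3]
ee_rot: [0.001, 1.0, -0.0, -0.0]
contact_force: [-0.1, -0.7, 0.1]
gripper_width: -0.1
grasp_force: 0.2
```

Emit:
drive_tool(targets=[[1,-4,0,0,0],[1,-8,0,0,0],[1,-12,0,0,0],[1,-16,0,0,0],[1,-20,0,0,0],[1,-22,0,0,0],[1,-24,0,0,0],[1,-24,0,0,0],[1,-24,0,0,0]])

```text
clock: 9.55
position: [463.0, 440.5, 71.3]
ee_rot: [0.0, 1.0, -0.0, 0.0]
contact_force: [-0.5, -0.1, 0.5]
gripper_width: 0.0
grasp_force: 0.0
```

Emit:
drive_tool(targets=[[1,-0.5,0,0,0],[1,-1,0,0,0],[1,-1.5,0,0,0],[1,-1.5,0,0,0]])

```text
clock: 9.95
position: [463.7, 440.4, 71.3]
ee_rot: [0.0, 1.0, -0.0, -0.001]
contact_force: [-5.2, 0.3, 2.2]
gripper_width: 0.0
grasp_force: 2.4
```

Emit:
drive_tool(targets=[[1,10,0,0,0],[1,30,0,0,0],[1,40,0,-40,0],[1,40,0,-85,0],[0,40,-45,-85,0],[-1,35,-90,-85,0],[-1,30,-135,-85,0],[-1,22,-180,-85,0],[-1,13,-230,-85,0],[-1,13,-230,-85,0],[-1,13,-230,-85,0]])

```text
clock: 11.05
position: [451.7, 209.6, 156.8]
ee_rot: [0.001, 1.0, 0.0, 0.001]
contact_force: [0.1, 1.0, 0.2]
gripper_width: 85.4
grasp_force: 0.0
```

```bash
python3 - <<'E'
from h import *
s=arm.read_state();im=arm.get_image('wrist');print(s['position'])
t=arm.get_image('top')[175:285,160:360];
c=cam('wrist',s)
for P in [(451.5,210.5,98),(451.5,203.5,98),(451.5,217.5,98),(486.5,334,86),(457,468.4,66)]: print(P,proj(c,P).round(1))
cv2.imwrite('pics/t3.png',np.vstack([cv2.resize(t,(640,352),interpolation=cv2.INTER_CUBIC),im[170:400]]))
E
```

```text
[451.7032421 209.6205484 156.7706233]
(451.5, 210.5, 98) [315.3 219.8]
(451.5, 203.5, 98) [303.8 219.8]
(451.5, 217.5, 98) [326.7 219.7]
(486.5, 334, 86) [498.3 261.2]
(457, 468.4, 66) [682.3 209.6]
```

View pics/t3.png

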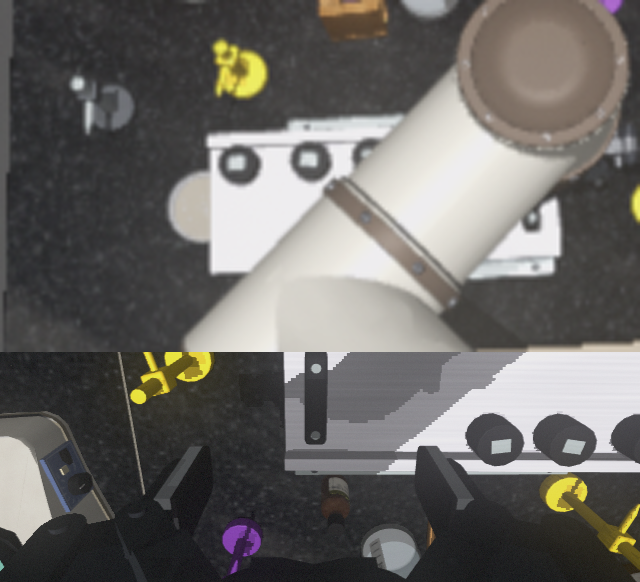

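The three mounts stand in a row at the fence: top crop (240,165), (311,160) and (368,155), and wrist view on the right. The handle is centred under the tool at about u=316, v=220. I'll close the fingers halfway to keep clear of the yellow post, descend and grip.

Emit:
drive_tool(targets=[[0,0,1,0,0],[0,0,1,0,0],[0,0,1,30,0],[0,0,1,55,0],[0,0,1,75,0],[0,0,1,83,0],[0,0,1,83,0],[0,0,1,83,0]])

```text
clock: 11.95
position: [451.8, 212.3, 74.0]
ee_rot: [-0.0, 1.0, 0.0, 0.001]
contact_force: [0.3, -0.1, 0.4]
gripper_width: 42.8
grasp_force: 0.0
```

Emit:
drive_tool(targets=[[0.5,0,0,0,0],[1,0,0,0,0],[1,0,0,0,0],[1,0,0,0,0],[1,0,0,0,0],[1,0,0,0,0]])

```text
clock: 12.55
position: [451.9, 211.8, 74.5]
ee_rot: [0.001, 1.0, 0.001, 0.001]
contact_force: [-0.8, -0.5, 5.6]
gripper_width: 12.9
grasp_force: 60.5
```

Emit:
drive_tool(targets=[[1,0,1,0,0],[1,0,3,0,0],[1,0,6,0,0],[1,0,10,0,0],[1,0,14,0,0],[1,0,18,0,0],[1,0,22,0,0],[1,0,26,0,0],[1,0,30,0,0],[1,0,33,0,0],[1,0,35,0,0],[1,0,36,0,0]])

```text
clock: 13.75
position: [451.2, 245.5, 74.5]
ee_rot: [0.0, 1.0, -0.002, -0.0]
contact_force: [0.1, -8.9, 8.7]
gripper_width: 13.2
grasp_force: 61.0
```

Emit:
drive_tool(targets=[[1,0,1,0,0],[1,0,3,0,0],[1,0,6,0,0],[1,0,10,0,0],[1,0,14,0,0],[1,0,18,0,0],[1,0,22,0,0],[1,0,26,0,0],[1,0,30,0,0],[1,0,33,0,0],[1,0,35,0,0],[1,0,36,0,0]])

```text
clock: 14.95
position: [451.2, 281.4, 74.5]
ee_rot: [0.0, 1.0, -0.002, -0.0]
contact_force: [0.3, -7.0, 8.7]
gripper_width: 12.5
grasp_force: 60.9
```

Emit:
drive_tool(targets=[[1,0,1,0,0],[1,0,3,0,0],[1,0,6,0,0],[1,0,9,0,0],[1,0,12,0,0],[1,0,14,0,0],[1,0,15,0,0],[1,0,15,0,0],[1,0,15,0,0]])

```text
clock: 15.85
position: [451.2, 296.5, 74.5]
ee_rot: [0.0, 1.0, -0.002, -0.0]
contact_force: [0.4, -6.9, 9.1]
gripper_width: 13.1
grasp_force: 60.9
```

```bash
python3 - <<'E'
from h import *
s=arm.read_state();im=arm.get_image('wrist');print(s['position'],s['contact_force'])
t=arm.get_image('top')[195:285,160:310];cv2.imwrite('pics/t4raw.png',t);cv2.imwrite('pics/w4.png',im)
cv2.imwrite('pics/t4.png',cv2.resize(t,None,fx=5,fy=5,interpolation=cv2.INTER_CUBIC))
E
```

```text
[451.24288701 296.46500167  74.47338627] [ 0.36939372 -6.93430742  9.0907545 ]
```

View pics/t4.png

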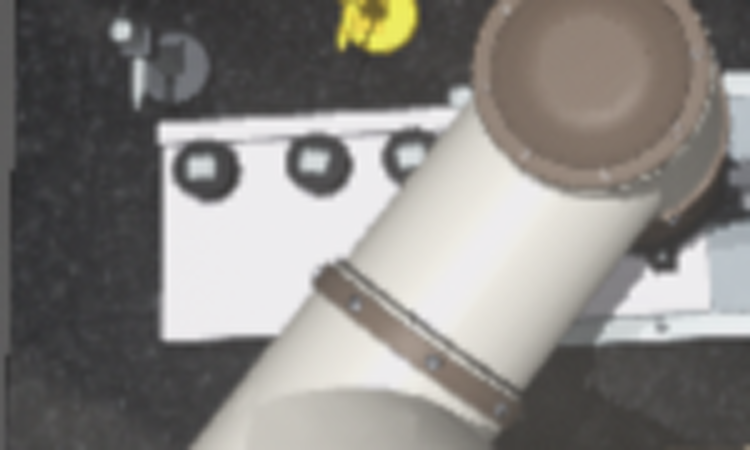

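View pics/w4.png

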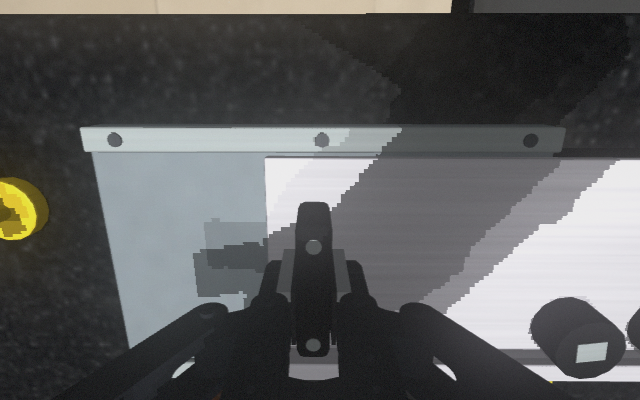

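The plate is out flat with the mounts in a row: crop (207,170), (319,163) and (412,157). The nose edge is at u≈162 and the finger tip at (137,107).

```bash
python3 - <<'E'
from h import *
c=cam('top'); t=cv2.imread('pics/t4raw.png',0).astype(int)
print(t[10:24,22:34]);print('nose rows',t[[30,45,60],26:38])
f=lambda u,v:((u+.5)/5-.5+160,(v+.5)/5-.5+195)
for n,u,v,z in [('tip',138,108,69),('near',162,341,66),('in',163,147,66),('fence',159,123,78)]: print(n,unproj(c,f(u,v),z).round(1))
E
```

```text
[[ 57  62  86 103 106 113 110 101  62  60  74  74]
 [ 62  57  64  72  85 129 112  75  61  65  77  78]
 [ 66  55  56  61 108 185 165 101  77  78  80  78]
 [ 60  56  55  62 111 193 174 119  95  83  81  80]
 [ 54  56  55  61 116 200 172 121 100  95  82  79]
 [ 57  57  55  62 117 201 167 120 102 100  95  71]
 [ 55  54  56  63 118 202 168 120 102 101  96  70]
 [ 54  57  61  61 117 201 162 115 103 102  98  77]
 [ 52  57  58  61 114 195 141  92 103 109  99  77]
 [ 52  53  56  60 105 179 106  65  78 100  93  76]
 [ 54  55  54  56  87 149  85  59  58  64  66  65]
 [ 54  57  54  55  76 121  74  62  61  58  59  56]
 [ 52  54  53  54  61  69  65  65  61  60  60  54]
 [ 53  54  54  55  58  55  59  59  57  61  73  74]]
nose rows [[ 60  64  60  61  62  69 135 224 219 159  91  74]
 [ 64  63  62  62  59  69 139 229 235 235 236 235]
 [ 65  65  65  69  78 100 167 230 235 235 236 235]]
tip [524.9 565.9  69. ]
near [403.6 553.   66. ]
in [504.1 553.6  66. ]
fence [514.4 552.1  78. ]
```

Emit:
drive_tool(targets=[[1,0,1,0,0],[1,0,3,0,0],[1,0,6,0,0],[1,0,9,0,0],[1,0,11,0,0],[1,0,12,0,0],[1,0,12,0,0],[1,0,12,0,0],[1,0,12,0,0]])

```text
clock: 16.85
position: [451.3, 308.4, 74.5]
ee_rot: [0.0, 1.0, -0.002, -0.0]
contact_force: [0.1, -7.4, 9.6]
gripper_width: 12.7
grasp_force: 60.9
```

```bash
python3 - <<'E'
from h import *
s=arm.read_state();im=arm.get_image('wrist');print(s['position'],s['contact_force'],s['grasp_force'])
T=arm.get_image('top');t=T[195:285,160:310]
cv2.imwrite('pics/t5.png',cv2.resize(t,None,fx=5,fy=5,interpolation=cv2.INTER_CUBIC))
g=t[...,:].mean(2).astype(int)
print(g[[14,16,18],22:34]);print(g[[30,45,60],22:34])
c=cam('top')
for P in [(504,566,66),(525,566,69),(457,566,66)]: print(proj(c,P).round(2)-[160,195])
E
```

```text
[451.31034229 308.44485307  74.498073  ] [ 0.11369717 -7.40410678  9.56719603] 60.869237780570984
[[ 56  56  56  61 116 200 172 121 101  96  82  78]
 [ 55  55  56  62 117 202 167 121 102 102  98  70]
 [ 53  58  59  64 114 195 142  91 103 111  99  78]]
[[ 61  65  64  60  62  92 169 224 209 114  69  75]
 [ 59  64  69  68  68 121 212 234 236 236 236 236]
 [ 64  63  63  66  73 137 230 236 236 236 236 236]]
[27.41 29.32]
[27.16 21.18]
[27.16 47.28]
```

View pics/t5.png

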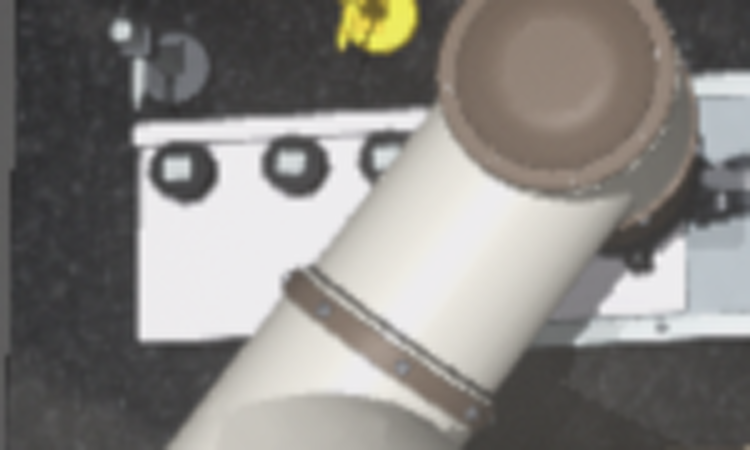

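The nose edge at u≈27.3 in the raw crop is level with the pointer tip at u≈27.1, which is under 1 mm. The mounts are still against the fence and the grip is 61 N.

```bash
python3 -c "
from bench import arm
print(arm.job_done())"
```

```text
the job is handed in; nothing more can be done
None
```

I handed the job in at about 17 s: the three mounts stand in a row against the fence, and the plate is flat on its stand with its free end within about 1 mm of the pointer tip in the last top picture. The gripper still holds the handle at about 61 N; the hand-in gave no verdict.

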